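Fill the cheese crate

ROBOT

A 6-joint arm with a two-finger parallel gripper is mounted at the origin on the work surface. World frame = base frame: x ahead of the robot, y to its left, z up, the work surface at z = 0. Lengths are in m, angles in degrees, forces in N, time in s.
With the tool pointing down it reaches from about 0.3 to 0.75 m from the base axis. Payload 8.5 kg.
Tool frame: the origin (TCP) lies midway between the tips of the shut fingers; the grasp point (between the pads) lies grasp_offset behind it (grasp_offset is the distance from the TCP to the grasp point, in m); z points along the fingers, y is the line along which they close (so a half turn about z gives the same grasp; the last joint's range is limited). The gripper opens to 85 mm and grips with 20 to 120 N. Pads are 22 mm wide; open, the fingers measure 114 mm over their backs; the gripper's body (76 mm by 85 mm) begins 54 mm behind the grasp point. The pads swing forward as they close: fully open they stand 13 mm farther back than shut.
Start: joints at [59.169, 21.807, 74.336, -0, 83.858, -12.336], TCP at [0.174, 0.522, 0.231] pointing down, gripper open.
Joint ranges: [-178.18, 178.18], [-50.72, 133.34], [12.68, 142.11], [-81.47, 261.47], [9.98, 163.14], [-165.26, 165.26]. Speed limits (degrees/s): [136.94, 136.94, 180, 180, 180, 180].

INTERFACE

Orientations are given as a 3x3 rotation matrix whose columns are the frame's x, y, z axes.
In Python, from rig import observe, get_image, camera_params, close_job, grasp_offset gives the robot as it stands.
- The arm moves only by the shell command python3 -m handwheel 'ROWS' [OPENING] [FORCE]. ROWS is JSON, a list of rows, each a list of 2 entries, a list of its own where there are three numbers: the shift along the tool's x, y, z as a fraction of full scale, then the turn, a rotation vector about the tool's x, y, z as a fraction of full scale. In form: [[[dx, dy, dz], [ax, ay, az]], ...]. A call has 1 to 10 rows; each row is the pose to reach, as a shift and turn from the pose commanded when the call began, along the tool's axes at that moment, turning the shorter way round; what a row does not reach only later rows make up. Full scale, the value 1, is 0.5 m for a shift and pi rad for a turn. A row lasts 1/10 s, in which the tool goes at most 50 mm and 8.59 degrees, less where a joint would pass 70% of its speed; a pose out of reach is approached as far as the arm can. A call with a number of a shift or a turn outside -1 to 1 is refused whole. A call with a gripper value outside its range is refused whole. OPENING is the opening, from 0 (shut) to 1 (fully open), set as the call begins (- or left out, the last holds). The fingers move at their own pace and stop on an object; FORCE is the grip in N (left out, the last holds). Time passes only in rows, so rows that repeat a pose let the fingers close. It gives the time, the measured TCP pose, the force, the opening and the grip force at its end, in the units of the state.
- observe(): the state, without advancing time (a new reading comes with each control period).
- get_image(name): name is "side" or "top"; returns (picture, depth): 480x640x3 uint8, red, green, blue; 480x640 float32, m along the optical axis (not along the pixel's ray), 0 where there is no reading.
- camera_params(name): a dict with "K" (3x3 intrinsics, pixels), "R" (3x3) and "t" (3): a world point X has camera coordinates R X + t. Camera axes: x right, y down, z forward; pixel columns grow to the right and rows downward; lengths in m; the calibration is good to about 2 mm. A picture is of the moment at which its call begins. camera_params takes no time and is no camera call.
- close_job(): hands the job in; it is judged then, once.
The state is a dict: "time_s": time; "q": joint angles; "qvel": joint speeds; "joint_efforts": joint torques, N m; "position": TCP position; "tool_rot": TCP orientation; "ft_force": force on the tool from outside, world axes, zero at the start; "wrist_torque": the same for the moment, N m; "grip_width": finger opening in m; "gripper_force": force on a finger pad.
Only numpy, scipy, OpenCV 4.12 (cv2) and the standard library are available. Lean on these libraries where they do the work, as an engineer would, in place of code of your own. Each camera call takes 0.05 s, during which the arm holds its last target. There are 200 camera calls.

TASK

Finish packing the shipping crate: slide the two cheese wheels already lying in it along until there is room, and stand the tall jar and the tall block of cheese upright side by side in that space, setting both down gently, with all four pieces down on the crate's floor. Leave everything else on the bench where it is.

Things in the scene. Friction and masses are not known exactly. Their poses are not given: they have to be found in the camera images.
- crate: open-topped pine shipping crate, fixed to the bench by steel corner angles; origin at the centre of its underside, on the bench. Long axis = its y, short axis = its x, z up. Inside 132 mm (x) by 318 mm (y) by 60 mm deep; walls 8 mm, floor 8 mm, rim 68 mm above the bench; outside 148 by 334 mm, with a low wooden cleat on each end that adds 8 mm
- crate_in (a point): centre of the crate's inner floor, 8 mm above the crate's origin, axes as the crate's. With both wheels slid hard to one end, 78 mm of the inside length is free at the other end
- wheel_a: brown cheese wheel with a paper label on top, 120 mm in diameter, 56 mm high, 0.45 to 0.85 kg, loose, lying flat in the crate nearer the crate's -y end; too wide to grip. Origin at the centre of its underside, z up. At the start it is clear of the end wall by about 25 to 37 mm and of the other wheel by 5 to 28 mm
- wheel_b: a like cheese wheel (120 mm in diameter, 56 mm high), lying flat in the crate nearer the crate's +y end, likewise clear of that end wall; origin at the centre of its underside
- jar: tall brown glass jar with a pale metal lid, straight-sided, 66 mm in diameter (lid 64 mm), 112 mm high (lid from 90 mm up), about 0.4 kg, standing on the bench to the robot's left; origin at the centre of its underside, z up
- block: tall block of pale hard cheese in a paper band, standing on end on the bench to the robot's left: 68 mm (its x) by 56 mm (its y) by 112 mm high, about 0.45 kg; origin at the centre of its underside, z up. Beside the jar it fits across the crate only with its 68 mm side along the crate's long axis (56 + 66 mm in 132 mm)
- low_jar: bystander: low jar, 66 mm in diameter, 62 mm high, among the jar and the block; stays on the bench. Origin at its underside
- drum: bystander: small pale cheese drum, 68 mm in diameter, 46 mm high, among the jar and the block; stays on the bench. Origin at its underside
- trier: bystander: T-handled cheese iron, 130 mm long, 105 mm across the handle, 20 mm high, lying at the far left; origin below the middle of its T handle
There are look-alikes about, which are no part of the job. What is shaped like the block but blue is not meant. What is shaped like the jar but purple is not meant.

How it is judged (in metres and radians):
At the end, for the whole second after the job is handed in: Both wheels lie flat (within 0.06 rad) and the jar and the block stand upright (within 0.06 rad) inside the crate, the underside of each within 4 mm of the crate's floor, the jar and block side by side (centres within 85 mm of each other), all at rest (z of wheel_a in the frame of crate_in between -0.004 and 0.004 m and angle between each of wheel_a, wheel_b, jar, block's own z axis and vertical below 0.06 rad and x of wheel_a in the frame of crate_in between -0.045 and 0.045 m and y of wheel_a in the frame of crate_in between -0.135 and 0.135 m and linear speed of each of wheel_a, wheel_b, jar, block below 0.01 m/s and z of wheel_b in the frame of crate_in between -0.004 and 0.004 m and x of wheel_b in the frame of crate_in between -0.045 and 0.045 m and y of wheel_b in the frame of crate_in between -0.135 and 0.135 m and z of jar in the frame of crate_in between -0.004 and 0.004 m and x of jar in the frame of crate_in between -0.045 and 0.045 m and y of jar in the frame of crate_in between -0.135 and 0.135 m and z of block in the frame of crate_in between -0.004 and 0.004 m and x of block in the frame of crate_in between -0.045 and 0.045 m and y of block in the frame of crate_in between -0.135 and 0.135 m and horizontal distance between jar and block below 0.085 m); the robot touches nothing.
It fails at once if a bystander (low jar, cheese drum or cheese iron) is moved by more than 25 mm (distance of any of low_jar, drum, trier from where it was at the start of the episode above 0.025 m).
It fails at once if the jar or the block is knocked over (leans by more than 0.7 rad) (angle between any of jar, block's own z axis and vertical above 0.7 rad).
It fails at once if the jar or the block is rammed into the crate (over 100 N) (contact force between any of jar, block and crate above 100 N).
It fails at once if the jar or the block is dropped into the crate (less than 15 mm above the crate's floor, it moves at over 0.55 m/s: a fall of about 15 mm) ((horizontal distance between jar and crate_in below 0.17 m and z of jar in the frame of crate_in below 0.015 m and linear speed of jar above 0.55 m/s) or (horizontal distance between block and crate_in below 0.17 m and z of block in the frame of crate_in below 0.015 m and linear speed of block above 0.55 m/s)).
It also fails if it takes over 64 s, if anything falls off the work surface, if the arm or the gripper's body presses on something with over 40 N, if the wrist force passes 120 N, or if a joint passes its speed limit or range.

## Working session

There is one attempt and no reset: what is moved stays moved. The work goes in short steps, Python scripts to look and compute and a shell command to move; the robot and the scene stay as the last step left them, time stands still between calls to the robot, and variables do not carry over. Pictures are saved under pics/ and viewed, at most 10 in all, crops included, and the job is handed in when it is done.

```bash
ls; mkdir -p pics
python3 - <<'E'
from rig import *
import cv2,numpy as np
s=observe();print(s,grasp_offset)
for n in("top","side"):
    im,d=get_image(n);cv2.imwrite(f"pics/{n}0.png",im[:,:,::-1]);np.savez(f"{n}0.npz",im=im,d=d)
    print(camera_params(n))
E
```

```text
pics
{'time_s': 0.0, 'q': array([ 5.91692019e+01,  2.18436683e+01,  7.43850868e+01, -6.28536652e-04,
        8.38581111e+01, -1.23360485e+01]), 'qvel': array([-0.09266698, -0.03603781, -0.01565303, -0.05728574, -0.10048527,
        0.05722457]), 'joint_efforts': array([ 9.07805897e-04, -4.48457301e+01, -2.31279087e+01, -1.18530193e-04,
        4.67869409e-03, -3.27414021e-06]), 'position': array([0.1743245 , 0.52133579, 0.23068472]), 'tool_rot': array([[-9.48352982e-01,  3.17216064e-01, -7.67642994e-04],
       [ 3.17216838e-01,  9.48352133e-01, -1.30744262e-03],
       [ 3.13254069e-04, -1.48342639e-03, -9.99998851e-01]]), 'ft_force': array([ 0.70328149, -0.11507478,  0.0915367 ]), 'wrist_torque': array([-0.0296011 , -0.03319243,  0.0051081 ]), 'gripper_force': 0.0, 'grip_width': 0.08517662205858949} 0.0187
{'K': array([[519.0101156 ,   0.        , 316.71817812],
       [  0.        , 519.0101156 , 251.05379017],
       [  0.        ,   0.        ,   1.        ]]), 'R': array([[ 0.04587168, -0.99893075, -0.00575643],
       [-0.97563241, -0.04356259, -0.21504348],
       [ 0.21456278,  0.01548056, -0.97658751]]), 't': array([0.15780236, 0.47045355, 1.01102615])}
{'K': array([[587.94369552,   0.        , 324.1604799 ],
       [  0.        , 587.94369552, 238.95842188],
       [  0.        ,   0.        ,   1.        ]]), 'R': array([[ 0.96921972, -0.24527621,  0.02127705],
       [-0.1623504 , -0.70171272, -0.69371579],
       [ 0.18508236,  0.66890869, -0.7199345 ]]), 't': array([-0.39689923,  0.21849239,  1.27894322])}
```

View pics/top0.png

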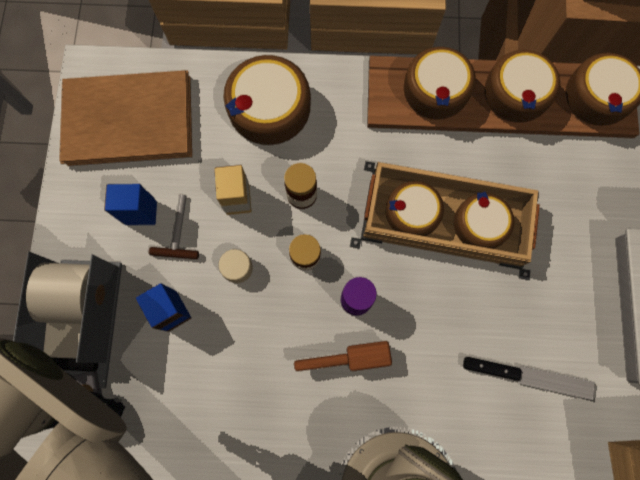

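View pics/side0.png

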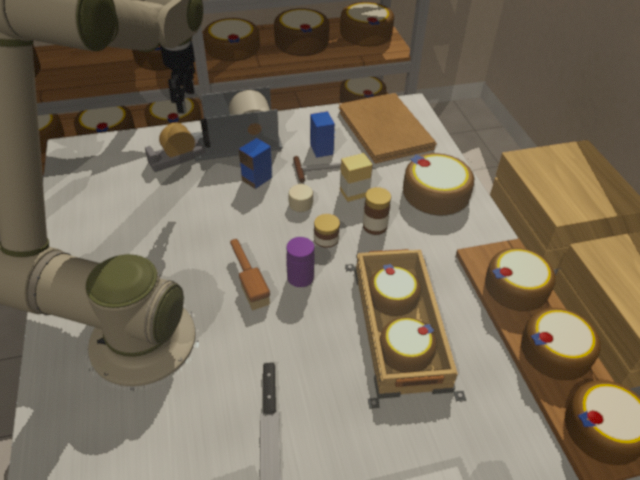

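The top view shows the jar near (300,180), block (230,180), low jar (305,250), drum (235,265) and trier (175,230). The crate's corners are about (370,165), (538,192), (525,265) and (365,238), with the wheels at (415,208) and (485,220). The blue blocks and the purple jar are look-alikes. Next I measure from depth.

```bash
cat > h.py <<'E'
import numpy as np,cv2
from rig import *
def cloud(n,d):
    c=camera_params(n);K,R,t=c["K"],c["R"],c["t"]
    v,u=np.mgrid[0:480,0:640]
    P=np.stack([(u-K[0,2])/K[0,0]*d,(v-K[1,2])/K[1,1]*d,d],-1)
    W=(P-t)@R
    W[d==0]=np.nan
    return W
def sel(W,lo,hi,xy,r):
    m=(W[...,2]>lo)&(W[...,2]<hi)&(np.hypot(W[...,0]-xy[0],W[...,1]-xy[1])<r)
    return W[m]
def circ(p):
    return cv2.minEnclosingCircle(p[:,:2].astype(np.float32)),p.mean(0),len(p)
def rect(p): return cv2.minAreaRect((p[:,:2]*1000).astype(np.float32))
E
python3 - <<'E'
from h import *
W={}
for n in("top","side"):
    W[n]=cloud(n,np.load(n+"0.npz")["d"])
w=W["top"]
G={k:w[v,u] for k,(u,v) in dict(jar=(300,172),block=(230,175),low=(305,248),drum=(235,262),wl=(418,210),wr=(488,220),purple=(358,292),blue=(125,195),trier=(175,252)).items()}
for k,g in G.items(): print(k,g.round(3))
for n in W:
    print(n)
    for k,lo,hi,r in(("jar",.105,.12,.05),("low",.055,.07,.05),("drum",.04,.053,.05),("purple",.105,.12,.05),("wl",.058,.066,.064),("wr",.058,.066,.064)):
        p=sel(W[n],lo,hi,G[k],r); c=circ(p);print(k,np.round(c[0][0],4),round(c[0][1],4),c[1].round(4),c[2])
    p=sel(W[n],.104,.12,G["block"],.06);print("block",rect(p),p.mean(0).round(4))
    c=(G["wl"]+G["wr"])/2
    p=sel(W[n],.0655,.072,c,.2);print("rim",rect(p),p.mean(0).round(4))
E
```

```text
jar [0.61  0.219 0.11 ]
block [0.597 0.358 0.112]
low [0.466 0.203 0.063]
drum [0.434 0.346 0.042]
wl [ 0.556 -0.026  0.062]
wr [ 0.54  -0.167  0.067]
purple [0.374 0.096 0.11 ]
blue [0.546 0.562 0.112]
trier [0.454 0.478 0.02 ]
top
jar [0.5975 0.2183] 0.0326 [0.5963 0.219  0.1116] 775
low [0.4629 0.2049] 0.0323 [0.4624 0.2045 0.0617] 762
drum [0.4284 0.3478] 0.0333 [0.4278 0.3473 0.0455] 789
purple [0.3716 0.0937] 0.0321 [0.371  0.0939 0.1118] 879
wl [ 0.556  -0.0228] 0.0632 [ 0.5604 -0.0212  0.0632] 1677
wr [ 0.5384 -0.1635] 0.0618 [ 0.541  -0.1645  0.0632] 1716
block ((582.3726196289062, 359.12298583984375), (69.97199249267578, 56.366615295410156), 9.061927795410156) [0.5812 0.3585 0.1115]
rim ((556.4459838867188, -94.05656433105469), (348.4831237792969, 154.41026306152344), 81.76464080810547) [ 0.5539 -0.0966  0.0675]
side
jar [0.6015 0.2141] 0.0367 [0.5995 0.2145 0.1117] 391
low [0.4644 0.2043] 0.0356 [0.4655 0.2008 0.0616] 407
drum [0.4309 0.3448] 0.0356 [0.4313 0.3431 0.0457] 340
purple [0.3756 0.0916] 0.0342 [0.3736 0.0897 0.1119] 497
wl [ 0.5561 -0.0263] 0.0637 [ 0.5623 -0.029   0.0633] 1006
wr [ 0.5397 -0.1681] 0.0636 [ 0.5428 -0.1738  0.0633] 1307
block ((585.39501953125, 356.84576416015625), (71.01498413085938, 60.1427001953125), 7.7697014808654785) [0.5843 0.3534 0.1114]
rim ((559.1796264648438, -97.11741638183594), (348.6773376464844, 154.32997131347656), 81.55239868164062) [ 0.5555 -0.1153  0.0677]
```

```bash
cat >> h.py <<'E'
from scipy.spatial.transform import Rotation as Ro
def to(xyz,psi):
    "tool-frame shift and turn (fractions) from measured pose to xyz, tool down, tool y at psi deg"
    s=observe();R=s["tool_rot"];a=np.radians(psi)
    T=np.array([[-np.sin(a),np.cos(a),0],[np.cos(a),np.sin(a),0],[0,0,-1]])
    sh=R.T@(np.array(xyz)-s["position"])/.5
    print("t",round(s["time_s"],2),"pos",s["position"].round(4),"shift",sh.round(4),"turn",(Ro.from_matrix(R.T@T).as_rotvec()/np.pi).round(4))
E
python3 - <<'E'
from h import *
q=lambda x:np.percentile(x,[1,50,99]).round(4)
for n in("top","side"):
    W=cloud(n,np.load(n+"0.npz")["d"]).reshape(-1,3)
    c0=np.array([.5575,-.0955])
    for ang in (81.65,):
        a=np.radians(ang);u=np.array([np.cos(a),np.sin(a)]);v=np.array([np.sin(a),-np.cos(a)])
        s=(W[:,:2]-c0)@u;l=(W[:,:2]-c0)@v;z=W[:,2];rim=(z>.0655)&(z<.071)
        for sg in(1,-1):
            m=rim&(abs(l)<.05)&(sg*s>.14)&(sg*s<.19);print(n,"end",sg,q(s[m]),"slope",np.polyfit(l[m],s[m],1).round(4))
            m=rim&(abs(s)<.14)&(sg*l>.055)&(sg*l<.09);print(n,"side",sg,q(l[m]),"slope",np.polyfit(s[m],l[m],1).round(4))
            m=(z>.056)&(z<.0653)&(abs(s)<.145)&(sg*s>0)&(abs(l)<.012);print(n,"wheel s",q(s[m]))
            m=(z>.056)&(z<.0653)&(abs(l)<.065)&(abs(s-sg*.071)<.012);print(n,"wheel l",q(l[m]))
to([.5575+.1448*np.cos(np.radians(81.65)),-.0955+.1448*np.sin(np.radians(81.65)),.13],-8.35)
E
```

```text
top end 1 [0.1599 0.1654 0.175 ] slope [-0.0016  0.1661]
top side 1 [0.0645 0.0694 0.0756] slope [0.0006 0.0695]
top wheel s [0.019  0.0694 0.1301]
top wheel l [-0.06   -0.0076  0.0515]
top end -1 [-0.1726 -0.1631 -0.1572] slope [-0.0006 -0.1636]
top side -1 [-0.0778 -0.0712 -0.0662] slope [-0.0011 -0.0714]
top wheel s [-0.1266 -0.0675 -0.0165]
top wheel l [-0.0598 -0.0119  0.0643]
side end 1 [0.1572 0.1642 0.1726] slope [0.0205 0.1643]
side side 1 [0.0673 0.0723 0.0788] slope [-0.0035  0.0725]
side wheel s [0.0154 0.0649 0.1298]
side wheel l [-0.0593 -0.0053  0.0535]
side end -1 [-0.1755 -0.1654 -0.1578] slope [-0.0026 -0.1657]
side side -1 [-0.0748 -0.0684 -0.0634] slope [-0.0027 -0.0685]
side wheel s [-0.1317 -0.0872 -0.0222]
side wheel l [-0.0569 -0.007   0.0551]
t 0.1 pos [0.1743 0.5214 0.2308] shift [-1.0672 -0.6416  0.2021] turn [-4.000e-04  2.000e-04  4.436e-01]
```

```bash
python3 -m handwheel '[[[-0.9,-0.54,0],[0,0,0.44]],[[-0.9,-0.54,0],[0,0,0.44]],[[-0.9,-0.54,0],[0,0,0.44]],[[-0.9,-0.54,0],[0,0,0.44]],[[-0.9,-0.54,0],[0,0,0.44]],[[-0.9,-0.54,0],[0,0,0.44]],[[-0.9,-0.54,0],[0,0,0.44]],[[-0.9,-0.54,0],[0,0,0.44]],[[-0.9,-0.54,0],[0,0,0.44]],[[-0.9,-0.54,0],[0,0,0.44]]]' 0 30
python3 - <<'E'
from h import *
to([.5575+.1448*np.cos(np.radians(81.65)),-.0955+.1448*np.sin(np.radians(81.65)),.09],-8.35)
E
```

```text
time_s: 1.1
position: [0.5004, 0.1397, 0.2311]
tool_rot: [[0.139, 0.99, -0.001], [0.99, -0.139, 0.0], [0.0, -0.001, -1.0]]
ft_force: [-0.0, 1.3, -0.7]
grip_width: 0.0
gripper_force: 0.0
t 1.1 pos [0.5004 0.1397 0.2311] shift [-0.1604  0.1805  0.2822] turn [-0.0002 -0.      0.0021]
```

```bash
python3 -m handwheel '[[[-0.08,0.09,0],[0,0,0.002]],[[-0.16,0.18,0],[0,0,0.002]],[[-0.16,0.18,0.1],[0,0,0.002]],[[-0.16,0.18,0.2],[0,0,0.002]],[[-0.16,0.18,0.28],[0,0,0.002]],[[-0.16,0.18,0.28],[0,0,0.002]],[[-0.16,0.18,0.28],[0,0,0.002]]]'
python3 - <<'E'
from h import *
to([.5575+.1448*np.cos(np.radians(81.65)),-.0955+.1448*np.sin(np.radians(81.65)),.09],-8.35)
E
```

```text
time_s: 1.8
position: [0.5783, 0.0503, 0.0922]
tool_rot: [[0.14, 0.99, -0.0], [0.99, -0.14, 0.0], [-0.0, -0.0, -1.0]]
ft_force: [-0.6, -0.5, 0.5]
grip_width: -0.0003
gripper_force: 0.0
t 1.8 pos [0.5783 0.0503 0.0922] shift [-0.0049  0.0011  0.0044] turn [-0.      0.      0.0017]
```

```bash
python3 -m handwheel '[[[-0.005,0,0],[0,0,0.002]],[[-0.005,0,0.02],[0,0,0.002]],[[-0.005,0,0.04],[0,0,0.002]],[[-0.005,0,0.05],[0,0,0.002]],[[-0.005,0,0.06],[0,0,0.002]],[[-0.005,0,0.07],[0,0,0.002]],[[-0.005,0,0.07],[0,0,0.002]]]'
```

```text
time_s: 2.5
position: [0.5775, 0.0481, 0.0557]
tool_rot: [[0.146, 0.989, -0.0], [0.989, -0.146, 0.001], [0.001, -0.001, -1.0]]
ft_force: [0.6, 1.9, -2.4]
grip_width: -0.0001
gripper_force: 1.3
```

```bash
python3 -m handwheel '[[[0,0,0.02],[0,0,0]],[[0,0,0.04],[0,0,0]],[[0,0,0.052],[0,0,0]],[[0,0,0.052],[0,0,0]],[[-0.01,0,0.052],[0,0,0]],[[-0.02,0,0.052],[0,0,0]],[[-0.03,0,0.052],[0,0,0]],[[-0.04,0,0.052],[0,0,0]],[[-0.05,0,0.052],[0,0,0]],[[-0.055,0,0.052],[0,0,0]]]'
python3 - <<'E'
from h import *
for s in(.092,.090):to([.5575+s*np.cos(np.radians(81.65)),-.0955+s*np.sin(np.radians(81.65)),.03],-8.35)
E
```

```text
time_s: 3.5
position: [0.5735, 0.0205, 0.0304]
tool_rot: [[0.147, 0.989, 0.0], [0.989, -0.147, 0.001], [0.001, -0.0, -1.0]]
ft_force: [1.8, 7.8, -2.0]
grip_width: -0.0001
gripper_force: 4.2
t 3.5 pos [0.5735 0.0205 0.0304] shift [-0.0503  0.0021  0.0007] turn [-0.     -0.0004 -0.0006]
t 3.5 pos [0.5735 0.0205 0.0304] shift [-0.0543  0.0021  0.0007] turn [-0.     -0.0004 -0.0006]
```

```bash
python3 -m handwheel '[[[-0.01,0.002,0],[0,0,0]],[[-0.02,0.002,0],[0,0,0]],[[-0.03,0.002,0],[0,0,0]],[[-0.038,0.002,0],[0,0,0]],[[-0.042,0.002,0],[0,0,0]],[[-0.045,0.002,0],[0,0,0]],[[-0.047,0.002,0],[0,0,0]],[[-0.047,0.002,0],[0,0,0]]]'
python3 - <<'E'
from h import *
for s in(.092,.090):to([.5575+s*np.cos(np.radians(81.65)),-.0955+s*np.sin(np.radians(81.65)),.03],-8.35)
E
```

```text
time_s: 4.3
position: [0.571, -0.0024, 0.0304]
tool_rot: [[0.147, 0.989, 0.0], [0.989, -0.147, 0.001], [0.001, -0.0, -1.0]]
ft_force: [1.4, 6.8, -2.2]
grip_width: -0.0003
gripper_force: 3.5
t 4.3 pos [ 0.571  -0.0024  0.0304] shift [-0.0042  0.0003  0.0007] turn [-0.0001 -0.0003 -0.0004]
t 4.3 pos [ 0.571  -0.0024  0.0304] shift [-0.0082  0.0003  0.0007] turn [-0.0001 -0.0003 -0.0004]
```

```bash
python3 -m handwheel '[[[-0.002,0,0],[0,0,0]],[[-0.004,0,0],[0,0,0]],[[-0.006,0,0],[0,0,0]],[[-0.006,0,0],[0,0,0]]]'
python3 -m handwheel '[[[-0.002,0,0],[0,0,0]],[[-0.004,0,0],[0,0,0]],[[-0.004,0,0],[0,0,0]]]'
```

```text
time_s: 4.7
position: [0.5707, -0.0039, 0.0304]
tool_rot: [[0.147, 0.989, 0.001], [0.989, -0.147, 0.003], [0.003, 0.0, -1.0]]
ft_force: [3.2, 15.4, -1.8]
grip_width: -0.0001
gripper_force: 7.7
time_s: 5.0
position: [0.5705, -0.0039, 0.0305]
tool_rot: [[0.146, 0.989, 0.001], [0.989, -0.146, 0.006], [0.006, -0.0, -1.0]]
ft_force: [3.4, 26.1, 0.2]
grip_width: -0.0001
gripper_force: 13.2
```

```bash
python3 -m handwheel '[[[0.015,0,0],[0,0,0]],[[0.025,0,0],[0,0,0]],[[0.025,0,-0.08],[0,0,0]],[[0.025,0,-0.18],[0,0,0]],[[0.025,0,-0.28],[0,0,0]],[[0.025,0,-0.36],[0,0,0]],[[0.025,0,-0.36],[0,0,0]]]' 1
python3 - <<'E'
from h import *
to([.5995,.2165,.2],81.65)
E
```

```text
time_s: 5.7
position: [0.5742, 0.0037, 0.2165]
tool_rot: [[0.147, 0.989, 0.011], [0.989, -0.147, -0.003], [-0.002, 0.012, -1.0]]
ft_force: [-0.5, 0.3, -0.2]
grip_width: 0.0857
gripper_force: 0.0
t 5.7 pos [0.5742 0.0037 0.2165] shift [ 0.4286 -0.0128  0.0322] turn [ 0.0025  0.0033 -0.5005]
```

Run:
```python
from h import *
im,d=get_image("top");np.savez("top1.npz",im=im,d=d);cv2.imwrite("pics/top1.png",cv2.resize(im[120:300,180:560,::-1],None,fx=2,fy=2))
W=cloud("top",d).reshape(-1,3)
a=np.radians(81.65);u=np.array([np.cos(a),np.sin(a)]);v=np.array([np.sin(a),-np.cos(a)])
X=W[:,:2]-[.5575,-.0955];s=X@u;l=X@v;z=W[:,2]
m=(z>.056)&(z<.0653)&(abs(l)<.012)&(abs(s)<.15);print(np.percentile(s[m],[1,99]))
```

```text
[-0.14841301 -0.06288318]
```

View pics/top1.png

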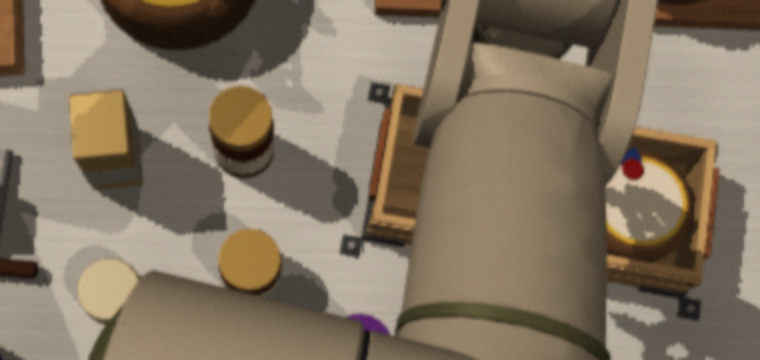

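```bash
python3 -m handwheel '[[[0.43,-0.013,0.02],[0.0025,0.0033,-0.4]],[[0.43,-0.013,0.02],[0.0025,0.0033,-0.4]],[[0.43,-0.013,0.02],[0.0025,0.0033,-0.4]],[[0.43,-0.013,0.02],[0.0025,0.0033,-0.4]],[[0.43,-0.013,0.02],[0.0025,0.0033,-0.4]],[[0.43,-0.013,0.02],[0.0025,0.0033,-0.4]],[[0.43,-0.013,0.02],[0.0025,0.0033,-0.45]],[[0.43,-0.013,0.03],[0.0025,0.0033,-0.49]],[[0.43,-0.013,0.03],[0.0025,0.0033,-0.49]],[[0.43,-0.013,0.03],[0.0025,0.0033,-0.49]]]'
python3 - <<'E'
from h import *
to([.5995,.2165,.16],81.65)
im,d=get_image("top");np.savez("top1.npz",im=im,d=d);cv2.imwrite("pics/top2.png",cv2.resize(im[120:300,180:560,::-1],None,fx=2,fy=2))
W=cloud("top",d).reshape(-1,3)
a=np.radians(81.65);u=np.array([np.cos(a),np.sin(a)]);v=np.array([np.sin(a),-np.cos(a)])
X=W[:,:2]-[.5575,-.0955];s=X@u;l=X@v;z=W[:,2]
m=(z>.056)&(z<.0653)&(abs(l)<.012)&(abs(s)<.15);print(np.percentile(s[m],[1,99]))
E
```

```text
time_s: 6.75
position: [0.5969, 0.2176, 0.1935]
tool_rot: [[-0.977, 0.21, -0.014], [0.21, 0.978, 0.002], [0.014, -0.0, -1.0]]
ft_force: [0.3, -0.3, 0.2]
grip_width: 0.0853
gripper_force: 0.0
t 6.75 pos [0.5969 0.2176 0.1935] shift [-0.0065 -0.0011  0.0669] turn [-0.     -0.0045 -0.0211]
[-0.14787993  0.07689333]
```

View pics/top2.png

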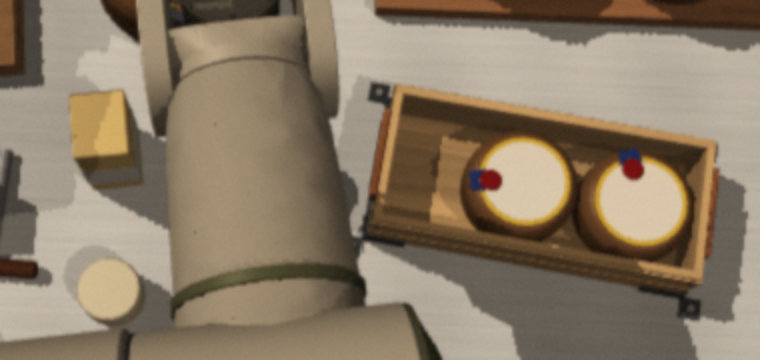

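The free end (left part of the crate, crop about (400–470,150–220)) is clear, and both wheels are against the right end. Now I lower onto the jar.

```bash
python3 -m handwheel '[[[-0.0065,-0.001,0.03],[0,-0.0045,-0.021]],[[-0.0065,-0.001,0.06],[0,-0.0045,-0.021]],[[-0.0065,-0.001,0.1],[0,-0.0045,-0.021]],[[-0.0065,-0.001,0.15],[0,-0.0045,-0.021]],[[-0.0065,-0.001,0.2],[0,-0.0045,-0.021]],[[-0.0065,-0.001,0.24],[0,-0.0045,-0.021]],[[-0.0065,-0.001,0.265],[0,-0.0045,-0.021]],[[-0.0065,-0.001,0.271],[0,-0.0045,-0.021]],[[-0.0065,-0.001,0.271],[0,-0.0045,-0.021]]]'
python3 - <<'E'
from h import *
to([.5995,.2165,.058],81.65)
E
```

```text
time_s: 7.7
position: [0.5989, 0.2174, 0.0597]
tool_rot: [[-0.988, 0.152, 0.003], [0.152, 0.988, 0.001], [-0.002, 0.001, -1.0]]
ft_force: [-0.3, 0.2, 0.0]
grip_width: 0.0853
gripper_force: 0.0
t 7.7 pos [0.5989 0.2174 0.0597] shift [-0.0015 -0.0016  0.0033] turn [ 0.0004  0.0007 -0.0022]
```

```bash
python3 -m handwheel '[[[-0.001,-0.001,0.003],[0,0,-0.002]],[[-0.001,-0.001,0.003],[0,0,-0.002]],[[-0.001,-0.001,0.003],[0,0,-0.002]],[[-0.001,-0.001,0.003],[0,0,-0.002]],[[-0.001,-0.001,0.003],[0,0,-0.002]],[[-0.001,-0.001,0.003],[0,0,-0.002]],[[-0.001,-0.001,0.003],[0,0,-0.002]],[[-0.001,-0.001,0.003],[0,0,-0.002]]]' 0 50
python3 -c "
from h import *
to([.5995,.2165,.058],81.65)"
```

```text
time_s: 8.5
position: [0.5999, 0.2174, 0.0596]
tool_rot: [[-0.989, 0.145, 0.006], [0.145, 0.989, 0.002], [-0.005, 0.003, -1.0]]
ft_force: [0.2, 1.9, 6.8]
grip_width: 0.0646
gripper_force: 55.4
t 8.5 pos [0.5999 0.2174 0.0596] shift [ 0.0006 -0.0018  0.0033] turn [0.0008 0.0017 0.0001]
```

```bash
cat >> h.py <<'E'
def crate(s,l,z):
    a=np.radians(81.65);u=np.array([np.cos(a),np.sin(a)]);v=np.array([np.sin(a),-np.cos(a)])
    return [*(np.array([.5575,-.0955])+s*u+l*v),z]
E
python3 -m handwheel '[[[0,0,-0.02],[0,0,0]],[[0,0,-0.06],[0,0,0]],[[0,0,-0.12],[0,0,0]],[[0,0,-0.2],[0,0,0]],[[0,0,-0.27],[0,0,0]],[[0,0,-0.28],[0,0,0]],[[0,0,-0.28],[0,0,0]]]'
python3 -c "
from h import *
to(crate(.12,.0297,.2),81.65)"
```

```text
time_s: 9.2
position: [0.5986, 0.2167, 0.1982]
tool_rot: [[-0.989, 0.145, 0.003], [0.145, 0.989, 0.001], [-0.003, 0.001, -1.0]]
ft_force: [0.6, 0.2, -5.5]
grip_width: 0.0646
gripper_force: 57.3
t 9.2 pos [0.5986 0.2167 0.1982] shift [-0.0688 -0.3897 -0.0038] turn [0.0004 0.0009 0.0001]
```

```bash
python3 -m handwheel '[[[-0.01,-0.05,-0.004],[0,0,0]],[[-0.03,-0.12,-0.004],[0,0,0]],[[-0.04,-0.2,-0.004],[0,0,0]],[[-0.055,-0.28,-0.004],[0,0,0]],[[-0.065,-0.35,-0.004],[0,0,0]],[[-0.069,-0.385,-0.004],[0,0,0]],[[-0.069,-0.39,-0.004],[0,0,0]],[[-0.069,-0.39,-0.004],[0,0,0]],[[-0.069,-0.39,-0.004],[0,0,0]]]'
python3 - <<'E'
from h import *
to(crate(.12,.0297,.0676),81.65)
im,d=get_image("side");cv2.imwrite("pics/s1.png",cv2.resize(im[120:420,250:550,::-1],None,fx=2,fy=2))
W=cloud("side",d).reshape(-1,3)
E
```

```text
time_s: 10.1
position: [0.6044, 0.0201, 0.1994]
tool_rot: [[-0.99, 0.144, 0.001], [0.144, 0.99, 0.002], [-0.001, 0.002, -1.0]]
ft_force: [-0.2, 0.1, -4.5]
grip_width: 0.0646
gripper_force: 57.4
t 10.1 pos [0.6044 0.0201 0.1994] shift [ 1.000e-04 -3.000e-03  2.635e-01] turn [0.0006 0.0004 0.0005]
```

View pics/s1.png

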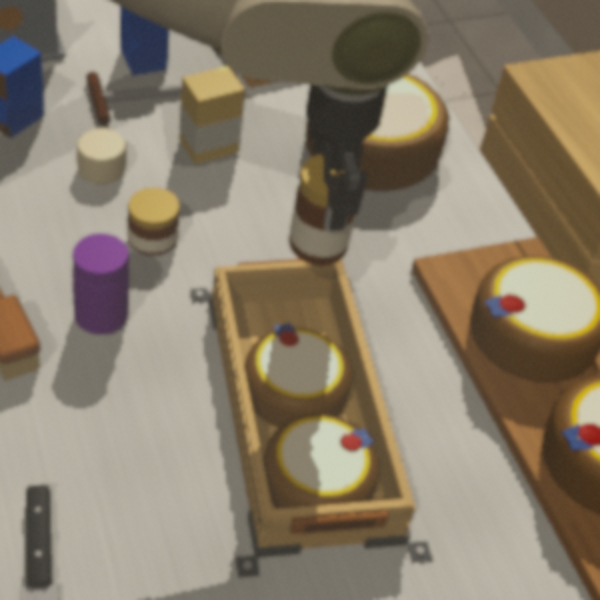

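The jar hangs upright at (320,220) over the free end of the crate. I'll lower it in stages.

```bash
python3 -m handwheel '[[[0,-0.003,0.03],[0,0,0]],[[0,-0.003,0.08],[0,0,0]],[[0,-0.003,0.12],[0,0,0]],[[0,-0.003,0.15],[0,0,0]],[[0,-0.003,0.18],[0,0,0]],[[0,-0.003,0.2],[0,0,0]],[[0,-0.003,0.22],[0,0,0]],[[0,-0.003,0.235],[0,0,0]],[[0,-0.003,0.235],[0,0,0]],[[0,-0.003,0.235],[0,0,0]]]'
python3 -c "
from h import *
to(crate(.12,.0297,.0676),81.65)"
```

```text
time_s: 11.15
position: [0.6051, 0.0176, 0.083]
tool_rot: [[-0.989, 0.145, 0.003], [0.145, 0.989, 0.001], [-0.003, 0.001, -1.0]]
ft_force: [0.9, 0.4, -4.9]
grip_width: 0.0645
gripper_force: 57.4
t 11.15 pos [0.6051 0.0176 0.083 ] shift [0.002  0.0024 0.0307] turn [0.0005 0.0011 0.0001]
```

```bash
python3 -m handwheel '[[[0.002,0.002,0.006],[0,0,0]],[[0.002,0.002,0.012],[0,0,0]],[[0.002,0.002,0.018],[0,0,0]],[[0.002,0.002,0.022],[0,0,0]],[[0.002,0.002,0.026],[0,0,0]],[[0.002,0.002,0.028],[0,0,0]],[[0.002,0.002,0.028],[0,0,0]]]'
python3 -m handwheel '[[[0,0,0.002],[0,0,0]],[[0,0,0.004],[0,0,0]],[[0,0,0.004],[0,0,0]]]'
```

```text
time_s: 11.85
position: [0.604, 0.0187, 0.0685]
tool_rot: [[-0.989, 0.145, 0.003], [0.145, 0.989, 0.001], [-0.002, 0.001, -1.0]]
ft_force: [-0.7, -0.1, -4.7]
grip_width: 0.0647
gripper_force: 57.4
time_s: 12.15
position: [0.6044, 0.0187, 0.0676]
tool_rot: [[-0.989, 0.145, 0.004], [0.145, 0.989, 0.001], [-0.004, 0.001, -1.0]]
ft_force: [-2.0, 0.0, 4.6]
grip_width: 0.0646
gripper_force: 58.4
```

Force reversed, so the jar is on the floor. I'll open part-way, then fully, and rise.

```bash
python3 -m handwheel '[[[0,0,0],[0,0,0]],[[0,0,0],[0,0,0]],[[0,0,0],[0,0,0]],[[0,0,0],[0,0,0]],[[0,0,-0.02],[0,0,0]],[[0,0,-0.06],[0,0,0]],[[0,0,-0.14],[0,0,0]],[[0,0,-0.22],[0,0,0]],[[0,0,-0.28],[0,0,0]],[[0,0,-0.28],[0,0,0]]]' 1
python3 -c "
from h import *
to([.584,.358,.205],8.5)"
```

```text
time_s: 13.15
position: [0.6051, 0.0184, 0.2121]
tool_rot: [[-0.989, 0.145, 0.012], [0.145, 0.989, -0.0], [-0.012, 0.001, -1.0]]
ft_force: [0.1, -0.3, 0.4]
grip_width: 0.0853
gripper_force: 0.0
t 13.15 pos [0.6051 0.0184 0.2121] shift [0.1403 0.6659 0.0133] turn [0.0028 0.003  0.4065]
```

```bash
python3 -m handwheel '[[[0.14,0.666,0.013],[0.003,0.003,0.4065]],[[0.14,0.666,0.013],[0.003,0.003,0.4065]],[[0.14,0.666,0.013],[0.003,0.003,0.4065]],[[0.14,0.666,0.013],[0.003,0.003,0.4065]],[[0.14,0.666,0.013],[0.003,0.003,0.4065]],[[0.14,0.666,0.013],[0.003,0.003,0.4065]],[[0.14,0.666,0.013],[0.003,0.003,0.4065]],[[0.14,0.666,0.013],[0.003,0.003,0.4065]],[[0.14,0.666,0.013],[0.003,0.003,0.4065]],[[0.14,0.666,0.013],[0.003,0.003,0.4065]]]'
python3 - <<'E'
from h import *
to([.584,.358,.16],8.5)
im,d=get_image("top");cv2.imwrite("pics/top3.png",cv2.resize(im[120:300,180:560,::-1],None,fx=2,fy=2))
W=cloud("top",d).reshape(-1,3)
X=W[:,:2]-[.5575,-.0955];a=np.radians(81.65);s=X@[np.cos(a),np.sin(a)];l=X@[np.sin(a),-np.cos(a)];z=W[:,2]
m=(z>.1)&(z<.135)&(abs(s-.12)<.05)&(abs(l)<.07)
print(cv2.minEnclosingCircle(np.c_[s,l][m].astype(np.float32)),z[m].mean(),m.sum())
E
```

```text
time_s: 14.15
position: [0.5822, 0.3586, 0.1997]
tool_rot: [[-0.147, 0.989, -0.011], [0.989, 0.148, 0.001], [0.002, -0.011, -1.0]]
ft_force: [0.5, -0.3, -0.1]
grip_width: 0.0851
gripper_force: 0.0
t 14.15 pos [0.5822 0.3586 0.1997] shift [-0.0018  0.0041  0.0794] turn [-0.0034 -0.0007 -0.0001]
((0.1216675192117691, 0.02728194184601307), 0.03260684758424759) 0.11891955055182926 848
```

View pics/top3.png

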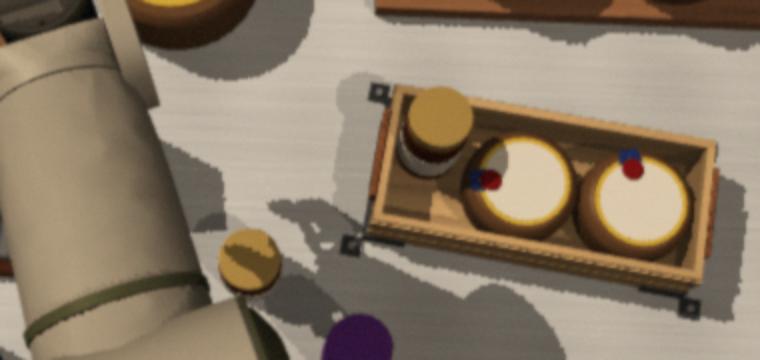

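The jar stands upright in the crate's back-left corner, at crop (438,120), with room for the block in front of it. Now I lower onto the block.

```bash
python3 -m handwheel '[[[-0.002,0.004,0.02],[-0.0034,-0.0007,0]],[[-0.002,0.004,0.05],[-0.0034,-0.0007,0]],[[-0.002,0.004,0.09],[-0.0034,-0.0007,0]],[[-0.002,0.004,0.14],[-0.0034,-0.0007,0]],[[-0.002,0.004,0.19],[-0.0034,-0.0007,0]],[[-0.002,0.004,0.24],[-0.0034,-0.0007,0]],[[-0.002,0.004,0.27],[-0.0034,-0.0007,0]],[[-0.002,0.004,0.282],[-0.0034,-0.0007,0]],[[-0.002,0.004,0.282],[-0.0034,-0.0007,0]]]'
python3 -c "
from h import *
to([.584,.358,.058],8.5)"
```

```text
time_s: 15.1
position: [0.5833, 0.3572, 0.0589]
tool_rot: [[-0.149, 0.989, 0.0], [0.989, 0.149, -0.0], [-0.0, 0.0, -1.0]]
ft_force: [-0.8, -0.8, 0.5]
grip_width: 0.0853
gripper_force: 0.0
t 15.1 pos [0.5833 0.3572 0.0589] shift [0.0014 0.0015 0.0018] turn [0.0001 0.     0.0004]
```

```bash
python3 -m handwheel '[[[0.001,0.001,0],[0,0,0]],[[0.001,0.001,0],[0,0,0]],[[0.001,0.001,0],[0,0,0]],[[0.001,0.001,0],[0,0,0]],[[0.001,0.001,0],[0,0,0]],[[0.001,0.001,0],[0,0,0]],[[0.001,0.001,0],[0,0,0]],[[0.001,0.001,0],[0,0,0]]]' 0 50
python3 -c "
from h import *
to([.584,.358,.058],8.5)"
python3 -m handwheel '[[[0,0,-0.02],[0,0,0]],[[0,0,-0.06],[0,0,0]],[[0,0,-0.12],[0,0,0]],[[0,0,-0.2],[0,0,0]],[[0,0,-0.28],[0,0,0]],[[0,0,-0.3],[0,0,0]],[[0,0,-0.3],[0,0,0]]]'
python3 -c "
from h import *
to(crate(.12,-.0354,.205),81.65)"
```

```text
time_s: 15.9
position: [0.5842, 0.3584, 0.0608]
tool_rot: [[-0.148, 0.989, 0.003], [0.989, 0.148, 0.001], [0.001, 0.003, -1.0]]
ft_force: [-2.8, -0.9, 6.2]
grip_width: 0.0676
gripper_force: 57.6
t 15.9 pos [0.5842 0.3584 0.0608] shift [-0.0007 -0.0004  0.0055] turn [ 0.001  -0.0002  0.0001]
time_s: 16.6
position: [0.5839, 0.3583, 0.2103]
tool_rot: [[-0.148, 0.989, 0.003], [0.989, 0.148, 0.001], [0.001, 0.004, -1.0]]
ft_force: [0.7, 0.5, -5.4]
grip_width: 0.0676
gripper_force: 58.1
t 16.6 pos [0.5839 0.3583 0.2103] shift [-0.6395 -0.1845  0.0095] turn [ 0.0011  0.0005 -0.4064]
```

```bash
python3 -m handwheel '[[[-0.05,-0.02,0],[0.001,0,-0.04]],[[-0.12,-0.05,0],[0.001,0,-0.08]],[[-0.2,-0.07,0],[0.001,0,-0.12]],[[-0.28,-0.09,0],[0.001,0,-0.16]],[[-0.36,-0.11,0],[0.001,0,-0.2]],[[-0.44,-0.13,0],[0.001,0,-0.24]],[[-0.52,-0.15,0],[0.001,0,-0.28]],[[-0.58,-0.17,0],[0.001,0,-0.32]],[[-0.62,-0.18,0],[0.001,0,-0.36]],[[-0.64,-0.185,0],[0.001,0,-0.4]]]'
python3 -c "
from h import *
to(crate(.12,-.0354,.205),81.65)"
```

```text
time_s: 17.6
position: [0.5381, 0.0263, 0.2065]
tool_rot: [[-0.987, 0.162, -0.006], [0.162, 0.987, -0.001], [0.006, -0.002, -1.0]]
ft_force: [-0.2, 0.3, -4.5]
grip_width: 0.0678
gripper_force: 58.4
t 17.6 pos [0.5381 0.0263 0.2065] shift [-0.0029  0.0048  0.003 ] turn [-0.0006 -0.0018 -0.0054]
```

```bash
python3 -m handwheel '[[[-0.003,0.005,0],[-0.0006,-0.0018,-0.0055]],[[-0.003,0.005,0.003],[-0.0006,-0.0018,-0.0055]],[[-0.003,0.005,0.02],[-0.0006,-0.0018,-0.0055]],[[-0.003,0.005,0.02],[-0.0006,-0.0018,-0.0055]]]'
python3 - <<'E'
from h import *
to(crate(.12,-.0354,.0688),81.65)
im,d=get_image("side");cv2.imwrite("pics/s2.png",cv2.resize(im[150:400,280:530,::-1],None,fx=2.4,fy=2.4))
W=cloud("side",d).reshape(-1,3)
X=W[:,:2]-[.5575,-.0955];a=np.radians(81.65);s=X@[np.cos(a),np.sin(a)];l=X@[np.sin(a),-np.cos(a)];z=W[:,2]
h=observe()["position"][2]-.0608;print(h)
m=(z>h+.004)&(z<h+.05)&(s>.07)&(s<.092)&(abs(l+.035)<.05);print("block front: s,l pct",np.percentile(s[m],[1,50,99]),np.percentile(l[m],[1,50,99]),np.polyfit(l[m],s[m],1))
m=(z>.1)&(z<.123)&(abs(s-.12)<.045)&(l>-.012)&(l<.07);print("jar",np.percentile(s[m],[1,99]),np.percentile(l[m],[1,99]))
E
```

```text
time_s: 18.0
position: [0.5405, 0.031, 0.1972]
tool_rot: [[-0.989, 0.148, 0.002], [0.148, 0.989, -0.0], [-0.002, 0.0, -1.0]]
ft_force: [0.0, -0.5, -4.2]
grip_width: 0.0672
gripper_force: 58.5
t 18.0 pos [0.5405 0.031  0.1972] shift [ 0.0008 -0.0054  0.2569] turn [ 0.0001  0.0005 -0.001 ]
0.1371789663004282
block front: s,l pct [0.08408131 0.08786385 0.09135245] [-0.06199269 -0.03469233 -0.00698577] [-0.00746916  0.08763581]
jar [0.08863294 0.15063308] [0.00116458 0.05882193]
```

View pics/s2.png

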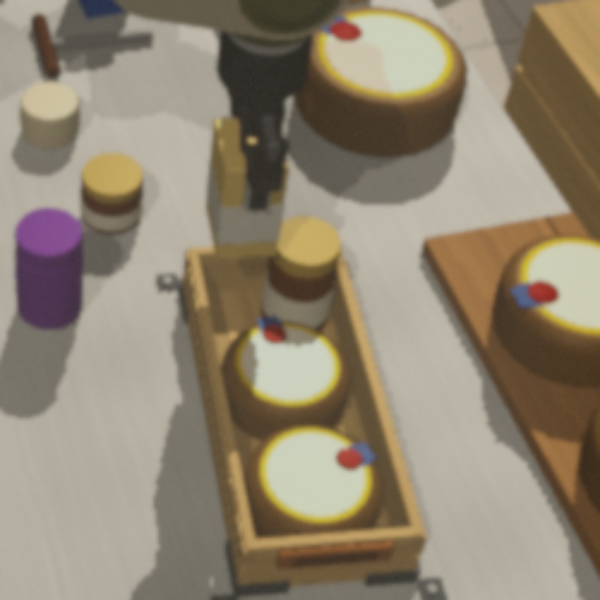

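The block hangs upright at crop (245,190), clear of the jar at (303,260). Measured clearances are about 2–3 mm each side, so I lower it.

```bash
python3 -m handwheel '[[[-0.001,-0.005,0.01],[0,0,-0.001]],[[-0.001,-0.005,0.05],[0,0,-0.001]],[[-0.001,-0.005,0.09],[0,0,-0.001]],[[-0.001,-0.005,0.11],[0,0,-0.001]],[[-0.001,-0.005,0.12],[0,0,-0.001]],[[-0.001,-0.005,0.13],[0,0,-0.001]],[[-0.001,-0.005,0.14],[0,0,-0.001]],[[-0.001,-0.005,0.14],[0,0,-0.001]]]'
python3 -c "
from h import *
to(crate(.12,-.0352,.0688),81.65)"
```

```text
time_s: 18.85
position: [0.5417, 0.0276, 0.129]
tool_rot: [[-0.989, 0.145, 0.005], [0.145, 0.989, -0.001], [-0.005, 0.0, -1.0]]
ft_force: [-0.3, -0.0, -3.5]
grip_width: 0.0676
gripper_force: 58.4
t 18.85 pos [0.5417 0.0276 0.129 ] shift [0.0041 0.001  0.1203] turn [0.     0.0015 0.0001]
```

```bash
python3 -m handwheel '[[[0.003,0.001,0],[0,0.0015,0]],[[0.003,0.001,0.01],[0,0.0015,0]],[[0.003,0.001,0.02],[0,0.0015,0]],[[0.003,0.001,0.03],[0,0.0015,0]],[[0.003,0.001,0.04],[0,0.0015,0]],[[0.003,0.001,0.04],[0,0.0015,0]]]'
python3 -c "
from h import *
to(crate(.12,-.0348,.0688),81.65)"
```

```text
time_s: 19.45
position: [0.5401, 0.0283, 0.1083]
tool_rot: [[-0.989, 0.145, -0.001], [0.145, 0.989, 0.0], [0.001, 0.0, -1.0]]
ft_force: [-0.2, 0.3, -4.2]
grip_width: 0.0671
gripper_force: 58.5
t 19.45 pos [0.5401 0.0283 0.1083] shift [-0.0009  0.      0.079 ] turn [ 0.     -0.0004  0.0001]
```

No contact 20 mm in. Continuing.

```bash
python3 -m handwheel '[[[0,0,0.01],[0,0,0]],[[0,0,0.02],[0,0,0]],[[0,0,0.03],[0,0,0]],[[0,0,0.04],[0,0,0]],[[0,0,0.05],[0,0,0]],[[0,0,0.06],[0,0,0]],[[0,0,0.066],[0,0,0]],[[0,0,0.07],[0,0,0]],[[0,0,0.07],[0,0,0]]]'
python3 -m handwheel '[[[0,0,0.002],[0,0,0]],[[0,0,0.004],[0,0,0]],[[0,0,0.006],[0,0,0]],[[0,0,0.006],[0,0,0]]]'
```

```text
time_s: 20.35
position: [0.5404, 0.0283, 0.0739]
tool_rot: [[-0.989, 0.145, 0.0], [0.145, 0.989, 0.0], [-0.0, 0.0, -1.0]]
ft_force: [-0.5, -0.1, -4.4]
grip_width: 0.0676
gripper_force: 58.5
time_s: 20.75
position: [0.5404, 0.0283, 0.0711]
tool_rot: [[-0.989, 0.145, 0.0], [0.145, 0.989, 0.0], [-0.0, 0.0, -1.0]]
ft_force: [0.2, 0.4, -4.8]
grip_width: 0.0675
gripper_force: 58.5
```

```bash
python3 -m handwheel '[[[0,0,0.002],[0,0,0]],[[0,0,0.004],[0,0,0]],[[0,0,0.004],[0,0,0]]]'
python3 -m handwheel '[[[0,0,0.001],[0,0,0]],[[0,0,0.002],[0,0,0]],[[0,0,0.002],[0,0,0]]]'
```

```text
time_s: 21.05
position: [0.5404, 0.0283, 0.069]
tool_rot: [[-0.989, 0.145, 0.0], [0.145, 0.989, 0.0], [-0.0, 0.0, -1.0]]
ft_force: [0.6, 0.4, -5.1]
grip_width: 0.0677
gripper_force: 58.5
time_s: 21.35
position: [0.5406, 0.0283, 0.0688]
tool_rot: [[-0.989, 0.145, 0.001], [0.145, 0.989, -0.0], [-0.001, 0.0, -1.0]]
ft_force: [-2.9, -0.9, 3.8]
grip_width: 0.0673
gripper_force: 59.3
```

Floor contact. Release, rise and move aside.

```bash
python3 -m handwheel '[[[0,0,0],[0,0,0]],[[0,0,0],[0,0,0]],[[0,0,0],[0,0,0]],[[0,0,0],[0,0,0]],[[0,0,-0.02],[0,0,0]],[[0,0,-0.06],[0,0,0]],[[0,0,-0.14],[0,0,0]],[[0,0,-0.22],[0,0,0]],[[0,0,-0.3],[0,0,0]],[[0,0,-0.34],[0,0,0]]]' 1
python3 -m handwheel '[[[0,0.1,-0.05],[0,0,0]],[[0,0.2,-0.05],[0,0,0]],[[0,0.3,-0.05],[0,0,0]],[[0,0.4,-0.05],[0,0,0]],[[0,0.5,-0.05],[0,0,0]],[[0,0.55,-0.05],[0,0,0]],[[0,0.55,-0.05],[0,0,0]]]'
python3 - <<'E'
from h import *
im,d=get_image("top");im2,d2=get_image("side")
cv2.imwrite("pics/end.png",np.hstack([cv2.resize(im[120:300,340:560,::-1],(396,324)),cv2.resize(im2[150:400,280:530,::-1],(324,324))]))
for n,D in(("top",d),("side",d2)):
    W=cloud(n,D)
    X=W[...,:2]-[.5575,-.0955];a=np.radians(81.65);s=X@[np.cos(a),np.sin(a)];l=X@[np.sin(a),-np.cos(a)];z=W[...,2]
    for k,lo,hi in(("jar",-.003,.07),("block",-.07,-.009)):
        m=(z>.108)&(z<.13)&(abs(s-.12)<.05)&(l>lo)&(l<hi)
        A=np.c_[s[m],l[m],np.ones(m.sum())];print(n,k,z[m].mean(),"s,l",s[m].mean(),l[m].mean(),"tilt",np.linalg.lstsq(A,z[m],rcond=None)[0][:2].round(3))
    m=(z>.055)&(z<.0655)&(abs(l)<.05)&(s>-.15)&(s<.075);print("wheels z",np.percentile(z[m],[5,50,95]))
E
```

```text
time_s: 22.35
position: [0.541, 0.0283, 0.2426]
tool_rot: [[-0.989, 0.145, 0.006], [0.145, 0.989, -0.001], [-0.006, -0.0, -1.0]]
ft_force: [0.3, -0.2, -1.2]
grip_width: 0.085
gripper_force: 0.0
time_s: 23.05
position: [0.5797, 0.3041, 0.263]
tool_rot: [[-0.99, 0.141, 0.0], [0.141, 0.99, 0.001], [-0.0, 0.001, -1.0]]
ft_force: [0.3, -0.4, -0.2]
grip_width: 0.0853
gripper_force: 0.0
top jar 0.11948411001175098 s,l 0.12149754627448829 0.02597183070097435 tilt [-0.005  0.023]
top block 0.11941088510912412 s,l 0.11966190107137761 -0.03853877067633598 tilt [0.004 0.032]
wheels z [0.05769669 0.06338122 0.06528126]
side jar 0.11941057024347733 s,l 0.11582746602372278 0.029053352037626295 tilt [0.065 0.015]
side block 0.11926543979436634 s,l 0.11366128098998321 -0.03620072736436388 tilt [0.046 0.034]
wheels z [0.05726897 0.06344953 0.06528834]
```

View pics/end.png

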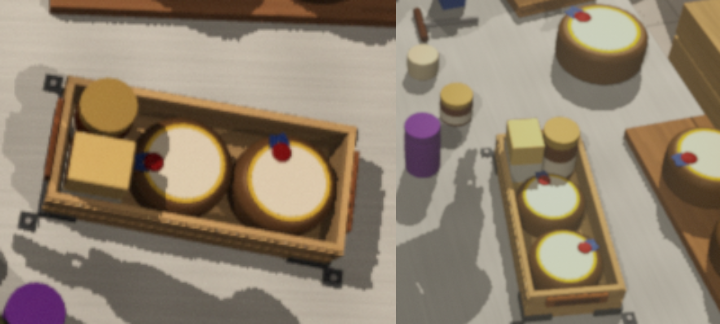

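The jar at (108,105) and the block at (103,165) stand upright side by side on the floor, and the wheels at (185,165) and (285,185) lie flat.

```bash
python3 -c "
from rig import *
print(close_job())"
```

```text
the job is handed in; nothing more can be done
None
```

The crate is packed: both wheels are slid to one end, with the jar and block standing upright side by side on the floor in the freed space. I handed the job in at about 23 s of the 64 s allowed; no verdict was returned.

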